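Stand up the board frame on its kickstand and hold it

ROBOT

A 7-joint arm with a two-finger parallel gripper is mounted at the origin on the work surface. World frame = base frame: x ahead of the robot, y to its left, z up, the work surface at z = 0. Lengths are in m, angles in rad, forces in N, time in s.
With the tool pointing down it reaches from about 0.4 to 0.85 m from the base axis. Payload 6.9 kg.
Tool frame: the origin (TCP) lies midway between the tips of the shut fingers; the grasp point (between the pads) lies 19 mm behind it; z points along the fingers, y is the line along which they close (so a half turn about z gives the same grasp; the last joint's range is limited). The gripper opens to 85 mm and grips with 20 to 120 N. Pads are 22 mm wide; open, the fingers measure 114 mm over their backs; the gripper's body (76 mm by 85 mm) begins 54 mm behind the grasp point. The pads swing forward as they close: fully open they stand 13 mm farther back than shut.
Start: joints at [1.312, 0.507, -0.238, 1.5, 0.126, 1.149, -0.155], TCP at [0.223, -0.584, 0.231] pointing down, gripper open.
Joint ranges: [-3.08, 3.08], [-0.24, 2.05], [-1.43, 1.35], [0, 2.5], [-1.52, 4.66], [0.17, 1.96], [-2.89, 2.89]. Speed limits (rad/s): [2.39, 2.39, 3.14, 3.14, 3.14, 3.14, 3.14].

INTERFACE

Orientations are given as a 3x3 rotation matrix whose columns are the frame's x, y, z axes.
In Python, from rig import get_obs, camera, camera_params, hand_in gives the robot as it stands.
- The arm moves only by the tool play_rows, never from a script. Its argument "commands" is a list of rows, each a list of 5 numbers: the closure, from 0 (fully open) to 1 (shut), then the shift along the tool's x, y, z in m, then the turn about the tool's z in rad. A call has 1 to 8 rows; each row shifts and turns the commanded pose from where the row before left it, along the tool's axes as they then stand; what a row does not reach is not made up. A row lasts 1/10 s, in which the tool goes at most 50 mm and 8.59 degrees, less where a joint would pass 70% of its speed; a pose out of reach is approached as far as the arm can. A call is refused whole if a number of a shift passes 0.05 or a number of a turn 0.15, either way. A call with a gripper value outside its range is refused whole. The fingers move at their own pace and stop on an object; "grip_force" is the grip in N (left out, the last holds). Time passes only in rows, so rows that do not move let the fingers close. It gives the time, the measured TCP pose, the force, the opening and the grip force at its end, in the units of the state.
- get_obs(): the state, without advancing time (a new reading comes with each control period).
- camera(name): name is "side" or "top"; returns (picture, depth): 420x560x3 uint8, red, green, blue; 420x560 float32, m along the optical axis (not along the pixel's ray), 0 where there is no reading.
- camera_params(name): a dict with "K" (3x3 intrinsics, pixels), "R" (3x3) and "t" (3): a world point X has camera coordinates R X + t. Camera axes: x right, y down, z forward; pixel columns grow to the right and rows downward; lengths in m; the calibration is good to about 2 mm. A picture is of the moment at which its call begins. camera_params takes no time and is no camera call.
- hand_in(): hands the job in; it is judged then, once.
The state is a dict: "time": time; "joints": joint angles; "joint_vel": joint speeds; "joint_efforts": joint torques, N m; "ee_pos": TCP position; "eef_rot": TCP orientation; "contact_force": force on the tool from outside, world axes, zero at the start; "wrist_torque": the same for the moment, N m; "width": finger opening in m; "gripper_force": force on a finger pad.
Only numpy, scipy, OpenCV 4.12 (cv2) and the standard library are available. Lean on these libraries where they do the work, as an engineer would, in place of code of your own. Each camera call takes 0.05 s, during which the arm holds its last target. There are 200 camera calls.

TASK

On the board fixture, turn the red lock knob clockwise until it clicks past its detent and frees the folded board frame. Then flip the orange kickstand up and over its centre until it drops against its stop, while the frame still lies flat. Last, swing the frame up to upright by its black handle and finish while still holding it upright so that it cannot tip back down (it will not stay up by itself); leave the multimeter, the tray and the jar alone.

Things in the scene. Friction and masses are not known exactly. Their poses are not given: they have to be found in the camera images.
- fixture: Fixed grey base plate with all it carries. Origin: on the bench under the middle of the frame's hinge line; z up, y along the hinge line, the folded frame lies towards -x. Plate 12 mm thick, x -150 to +140, y -100 to +190 mm. Hinge brackets 68 mm tall at x 0, y +/-98 mm. At y 0, x about 110 mm a small sloped rubber rest for the kickstand's foot.
- frame_hinge (a point): Middle of the frame's hinge axis (along the fixture's y), 55 mm above the bench. Axes turn with the frame: own -x points to the handle, own z out of the frame's back (up while folded). Frame: aluminium rails and green circuit board, 182 mm wide, reaching 156 mm from the hinge, 12 mm thick, face down when folded, with a 20 mm deep heat sink on its face.
- frame (a joint): Swing of the board frame, rad: 0 folded flat, 1.571 upright. 0.7 to 1 kg in all, with a light return spring (0.15 N m per rad) that tips it back to flat unless held (about 1 N at the handle holds it upright; about 5 N lifts it from flat). With the kickstand down its foot meets the rest and stops the frame at about 1.60, so the hand need only keep it from tipping back towards flat.
- handle_mid (a point): Middle of the handle: black free-turning round sleeve, 14 mm thick, 122 mm long along the fixture's y, 200 mm from the hinge axis along the frame and 20 mm above the frame's mid plane (75 mm above the bench when folded, 255 mm upright). 37 mm clear between sleeve and the frame's top rail. A gripper pinching it may keep pointing down while following the arc about frame_hinge.
- lock_knob (a joint): Turn of the lock knob, rad, growing clockwise from above: starts 0 to 0.15 (locked, its steel tongue over the frame's edge), light up to 0.32, then a stiff spring detent, crest at 0.7 (takes about 0.2 N m), clicked past and free beyond 1.08; end stop 1.45.
- knob_grip (a point): On the knob's upright axis (fixture x -105, y +140 mm), 92 mm above the bench. The grip is a red bar 40 mm long along the knob's own y, 14 mm thick along own x, 70 to 102 mm above the bench, on a black disc 42 mm across. The axes turn with the knob; at joint 0 they match the fixture's. A steel tongue, top at 68 mm, reaches 64 mm from the axis to own -y.
- kickstand (a joint): Swing of the kickstand about its hub on the frame's back, rad: 0 folded (points to the handle, raised 0.25 rad from the frame), 2.18 fully down at its stop (points back past the hinge). Steel, 0.12 kg, freely hinged: with the frame flat its weight holds it folded up to its centre (upright, 1.32); past that it falls on to 2.18 and its weight keeps it there, also as the frame is raised.
- stand_hub (a point): Kickstand's pivot (axis along the fixture's y), 70 mm from the hinge axis along the frame, 20 mm above the frame's mid plane (75 mm above the bench when folded). Axes turn with the kickstand, whose orange bar, 16 mm wide along y and 8 mm thick, runs along own -x to a round orange foot, 18 mm across and 16 mm wide, 125 mm from the hub.
- stand_grip (a point): Point in the kickstand's bar, 103 mm from the hub, near the foot, where it can be pinched across its 16 mm width (fingers beside it along the fixture's y); the bar may turn between the fingers as they follow the arc about stand_hub. Folded it lies 100 mm above the bench, 25 mm above and 30 mm short of the sleeve.
- multimeter: Bystander, loose: yellow multimeter 150 x 75 x 34 mm, lying. Origin: centre of underside.
- parts_tray: Bystander, loose: blue open tray 100 x 75 x 28 mm. Origin: centre of underside.
- flux_jar: Bystander, loose: small capped jar, 44 mm diameter, 50 mm tall. Origin: centre of underside.

How it is judged:
On the way, in this order (a step that is already met when the one before it is completed fails the run):
1. the lock knob is clicked past its detent, the frame still lying flat (value of joint lock_knob above 0.95 rad and value of joint frame below 0.25 rad), for 0.2 s.
2. the kickstand is flipped down, the frame still lying flat (value of joint kickstand above 2 rad and value of joint frame below 0.25 rad), for 0.2 s.
3. the frame is swung upright and held by the fingers (value of joint frame between 1.48 and 1.66 rad and contact force between the fingers and fixture above 0.3 N), for 0.3 s.
At the end, for the whole second after the job is handed in: The fingers are still holding the frame (contact over 0.3 N), which is still and within about 5 degrees of upright (joint 1.48 to 1.66, moving under 0.1 rad/s), with the kickstand down (joint over 2.0) and the lock knob past its click (over 0.95) (all of step 3 and value of joint lock_knob above 0.95 rad and value of joint kickstand above 2 rad and velocity of joint frame between -0.1 and 0.1 rad/s); the arm keeps its last pose, push and grip.
It fails at once if the multimeter is pushed or tipped (distance of multimeter from where it was at the start of the episode above 0.02 m or angle between multimeter's own z axis and vertical above 0.3 rad).
It fails at once if the tray is pushed or tipped (distance of parts_tray from where it was at the start of the episode above 0.02 m or angle between parts_tray's own z axis and vertical above 0.3 rad).
It fails at once if the jar is pushed or tipped (distance of flux_jar from where it was at the start of the episode above 0.02 m or angle between flux_jar's own z axis and vertical above 0.3 rad).
It also fails if it takes over 64 s, if anything falls off the work surface, if the arm or the gripper's body presses on something with over 40 N, if the wrist force passes 120 N, or if a joint passes its speed limit or range.

## Working session

There is one attempt and no reset: what is moved stays moved. The work goes in short steps, Python scripts to look and compute and a tool call to move; the robot and the scene stay as the last step left them, time stands still between calls to the robot, and variables do not carry over. Pictures are saved under pics/ and viewed, at most 10 in all, crops included, and the job is handed in when it is done.

Besides the shell and the picture viewer there is one more tool, called after "Call:" by a JSON object that holds its "method" and its "body", one argument or row to a line. play_rows: Moves the arm, as the interface text tells. Its arguments: {"type":"object","properties":{"commands":{"type":"array"},"grip_force":{"type":"number"}},"required":["commands"]}

```bash
mkdir -p pics; ls; python3 - <<'E'
from rig import *
import cv2,numpy as np
for n in("top","side"):
    p,d=camera(n);cv2.imwrite(f"pics/{n}0.png",p[:,:,::-1]);np.savez(f"{n}0.npz",p=p,d=d)
    c=camera_params(n);print(n,c)
o=get_obs();print(o)
E
```

```text
pics
top {'K': array([[487.05560438,   0.        , 273.95051669],
       [  0.        , 487.05560438, 211.53693516],
       [  0.        ,   0.        ,   1.        ]]), 'R': array([[ 1.89396989e-02, -9.99814763e-01,  3.42461535e-03],
       [-9.81350862e-01, -1.92450442e-02, -1.91259282e-01],
       [ 1.91289761e-01,  2.61643989e-04, -9.81533575e-01]]), 't': array([0.00745887, 0.60597169, 1.17118684])}
side {'K': array([[423.94653498,   0.        , 279.73599373],
       [  0.        , 423.94653498, 201.52237956],
       [  0.        ,   0.        ,   1.        ]]), 'R': array([[-0.99883042, -0.04319193, -0.02173132],
       [-0.00819973,  0.59425846, -0.80423233],
       [ 0.04765036, -0.80311353, -0.59391759]]), 't': array([0.58194713, 0.06505267, 0.94595545])}
{'time': 0.1, 'joints': array([ 1.31149593,  0.5082134 , -0.23757087,  1.5010499 ,  0.12572532,
        1.14892215, -0.1547815 ]), 'joint_vel': array([-3.79951499e-04, -1.63968737e-03, -4.89332642e-04, -1.14972651e-03,
        1.19081401e-03,  1.83436484e-03,  3.90343323e-05]), 'joint_efforts': array([-5.12352563e-03, -6.21840978e+01, -2.19447099e+00, -2.50205451e+01,
        1.26005325e-02,  7.80707574e-03, -7.34370133e-05]), 'ee_pos': array([ 0.22275352, -0.58345884,  0.23053718]), 'eef_rot': array([[ 9.34167516e-01,  3.56834247e-01, -6.09858343e-04],
       [ 3.56834765e-01, -9.34166348e-01,  1.47816857e-03],
       [-4.22479746e-05, -1.59847572e-03, -9.99998722e-01]]), 'contact_force': array([1.11660333, 0.65716609, 0.01977357]), 'wrist_torque': array([ 0.03897939, -0.00581783,  0.00318741]), 'gripper_force': 0.0, 'width': 0.08549109766882952}
```

View pics/top0.png

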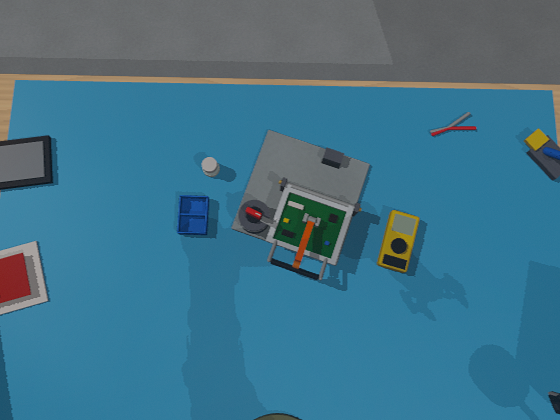

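View pics/side0.png

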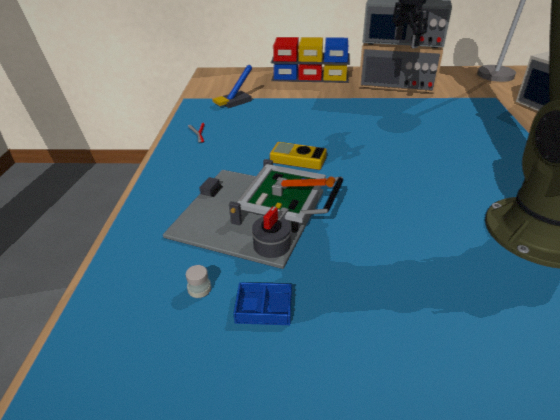

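The top view shows the red knob at about (254,214), the orange kickstand from (310,222) to (297,266), the black handle from (272,262) to (322,277), and the rubber rest at (333,157). The meter sits on the right of the fixture, with the tray and jar on the left. Next I'll measure these.

```bash
cat > h.py <<'E'
import cv2,numpy as np
from rig import *
def ray(n,uv,z):
    c=camera_params(n);R,t=c["R"],c["t"];o=-R.T@t
    d=R.T@np.linalg.inv(c["K"])@np.r_[uv,1.];return o+d*(z-o[2])/d[2]
def cloud(n,d,m):
    c=camera_params(n);v,u=np.nonzero(m&(d>0));z=d[v,u]
    X=np.linalg.inv(c["K"])@np.vstack([u*z,v*z,z]);return (c["R"].T@(X-c["t"][:,None])).T
def masks(p):
    h=cv2.cvtColor(p,cv2.COLOR_RGB2HSV);H,S,V=[h[...,i].astype(int) for i in range(3)]
    return dict(orange=(H>=5)&(H<=14)&(S>170)&(V>90),red=((H<=4)|(H>=174))&(S>150)&(V>90),grey=(S<40)&(V>70)&(V<135),green=(H>45)&(H<80)&(S>120))
def line(P): # PCA mean and dir
    m=P.mean(0);return m,np.linalg.svd(P-m,full_matrices=0)[2][0]
E
python3 - <<'E'
from h import *
for n in("top","side"):
    f=np.load(n+"0.npz");p,d=f["p"],f["d"];M=masks(p)
    roi=np.zeros(d.shape,bool)
    if n=="top": roi[120:290,225:375]=1
    else: roi[160:265,165:345]=1
    for k in("orange","red"):
        m=M[k]&roi
        P=cloud(n,d,m);print(n,k,len(P),line(P),P.min(0),P.max(0))
        r=cv2.minAreaRect(np.argwhere(m)[:,::-1].astype(np.float32));print(r)
    if n=="top":
        P=cloud(n,d,roi);q=P[(abs(P[:,2]-.012)<.005)]
        # plate by height
        m=np.zeros(d.shape,bool);v,u=np.nonzero(roi&(d>0));s=(P[:,2]>.007);m[v[s],u[s]]=1
        v,u=np.nonzero(m&roi);
        Q=P[(P[:,2]>.007)&(P[:,2]<.02)][:,:2].astype(np.float32);r=cv2.minAreaRect(Q);print("plate",r,cv2.boxPoints(r))
    b=(p.max(2)<45)&roi;P=cloud(n,d,b);P=P[(P[:,2]>.06)&(P[:,2]<.09)]
    print("black",len(P),P.mean(0))
E
```

```text
top orange 311 (array([ 0.52416763, -0.05356485,  0.09266743]), array([-0.89936158,  0.30408515,  0.31413526])) [ 0.46082199 -0.08224108  0.05045802] [ 0.5800352  -0.0283056   0.11641813]
((302.5262145996094, 244.14942932128906), (7.263651371002197, 48.62506866455078), 19.79887580871582)
top red 83 (array([0.59220659, 0.06740028, 0.10000725]), array([-0.70147037, -0.71255515,  0.01429943])) [ 0.48057289 -0.03820478  0.06600093] [0.60791596 0.08747867 0.10793863]
((273.8480529785156, 231.5541229248047), (72.80240631103516, 8.974059104919434), 43.83086395263672)
plate ((0.6481826305389404, -0.046859174966812134), (0.4553084373474121, 0.37877896428108215), 3.2418785095214844) [[ 0.41018248  0.12935308]
 [ 0.43160295 -0.24881971]
 [ 0.8861828  -0.22307143]
 [ 0.8647623   0.15510136]]
black 332 [ 0.50824977 -0.01102347  0.0747157 ]
side orange 351 (array([ 0.51899245, -0.0465276 ,  0.09503788]), array([ 0.91192808, -0.31752747, -0.25992975])) [ 0.46225378 -0.09264627  0.05289428] [0.58578296 0.05658228 0.11512232]
((301.79058837890625, 185.12232971191406), (23.66680335998535, 64.27765655517578), 67.83365631103516)
side red 162 (array([0.5980745 , 0.07887718, 0.09359273]), array([ 0.44165037,  0.88712462, -0.13399571])) [ 0.53022318 -0.06309783  0.07185285] [0.61025555 0.09148455 0.10416317]
((280.6989440917969, 201.07424926757812), (11.742598533630371, 61.648643493652344), 34.50852584838867)
black 345 [0.52507437 0.0111007  0.07325945]
```

```bash
python3 - <<'E'
from h import *
f=np.load("top0.npz");p,d=f["p"],f["d"]
a,b=[ray("top",x,.012) for x in((268,130),(370.5,163.5))];print("corners",a,b,np.linalg.norm(a-b),np.degrees(np.arctan2(*(a-b)[1::-1])) -90)
M=masks(p)
m=M["orange"];m[:200]=0;m[290:]=0;m[:,:285]=0;m[:,340:]=0
P=cloud("top",d,m);P=P[P[:,2]>.07];mm,dd=line(P);dd=-dd if dd[0]>0 else dd
yaw=np.arctan2(-dd[1],-dd[0]);print("yaw stand",np.degrees(yaw),"elev",np.degrees(np.arcsin(dd[2])))
s=(P-mm)@dd;print("ends",mm+dd*s.min(),mm+dd*s.max())
n,s=("top",M["red"].copy());s[:200]=0;s[230:]=0;s[:,:240]=0;s[:,275:]=0
Q=cloud(n,d,s);print("red",len(Q),np.median(Q,0),[r for r in cv2.minAreaRect(np.argwhere(s)[:,::-1].astype(np.float32))])
v,u=np.nonzero(s);L=np.array([ray("top",x,.102) for x in zip(u,v)]);print("red at z.102",L.mean(0),cv2.minAreaRect((L[:,:2]*1000).astype(np.float32)))
hb=(p.max(2)<60);hb[:255]=0;hb[285:]=0;hb[:,:262]=0;hb[:,330:]=0
H=cloud("top",d,hb);H=H[(H[:,2]>.065)&(H[:,2]<.1)];print("handle",len(H),line(H))
r=(((H-H.mean(0))@line(H)[1]));print(r.min(),r.max(), H.mean(0)+line(H)[1]*(r.min()+r.max())/2)
c,sn=np.cos(yaw),np.sin(yaw);R=np.array([[c,-sn],[sn,c]])
print("origin from corners",a[:2]-R@[.14,.19],b[:2]-R@[.14,-.1])
print("from handle",(H.mean(0)+line(H)[1]*(r.min()+r.max())/2)[:2]-R@[-.2,0])
print("from knob",L.mean(0)[:2]-R@[-.105,.14])
big=cv2.resize(p[120:290,225:375],None,fx=3.4,fy=3.4,interpolation=cv2.INTER_CUBIC);cv2.imwrite("pics/topc.png",big[:,:,::-1])
E
```

```text
corners [0.83955386 0.03953527 0.012     ] [ 0.75073758 -0.23661108  0.012     ] 0.2900778093792852 -17.82922258749801
yaw stand -17.64134913875135 elev 15.381908767547493
ends [ 0.58048466 -0.07086397  0.07848636] [ 0.46306306 -0.03352236  0.1123839 ]
red 80 [0.59680836 0.07236826 0.10062492] [(253.0, 212.0), (16.099689483642578, 5.366562843322754), 26.56505012512207]
red at z.102 [0.59584561 0.07115281 0.102     ] ((595.099853515625, 70.08832550048828), (39.474388122558594, 13.220626831054688), 64.19210052490234)
handle 259 (array([ 0.46110855, -0.032431  ,  0.07956129]), array([-0.31711102, -0.94836514, -0.0066452 ]))
-0.06141620541307032 0.06173752634855334 [ 0.4610576  -0.03258337  0.07956023]
origin from corners [ 0.64855679 -0.09910137] [ 0.64762725 -0.09888578]
from handle [ 0.65165204 -0.09319491]
from knob [ 0.65347961 -0.09408436]
```

View pics/topc.png

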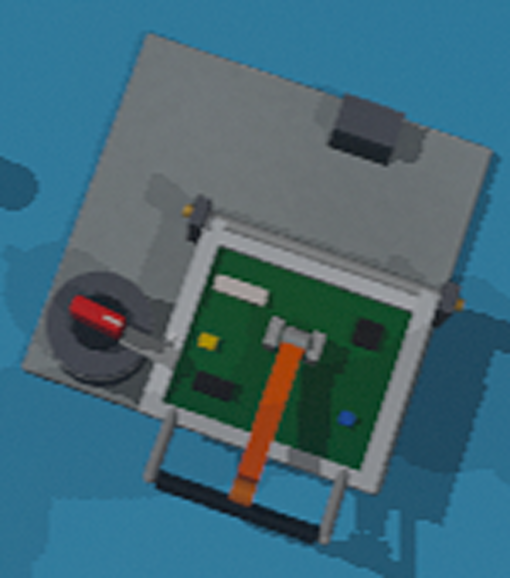

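The crop shows the hub at about (293,340), the foot at (242,495), the bar of the knob from (75,305) to (122,322), and the handle as expected. The fixture is at about (0.650, -0.096) with yaw -17.9°. The knob axis is near (0.594, 0.070), and its bar is turned about 0.14 rad. I'll move above the knob now.

Call:
{"method": "play_rows", "body": {
  "commands": [
    [0.3, 0.036, -0.03, 0, 0],
    [0.3, 0.036, -0.03, 0, 0],
    [0.3, 0.036, -0.03, 0, 0],
    [0.3, 0.036, -0.03, 0, 0],
    [0.3, 0.036, -0.03, 0, 0],
    [0.3, 0.036, -0.03, 0, 0],
    [0.3, 0.036, -0.03, 0, 0],
    [0.3, 0.036, -0.03, 0, 0]
  ],
  "grip_force": 60
}}

```text
time: 0.9
ee_pos: [0.4068, -0.2551, 0.2312]
eef_rot: [[0.934, 0.357, -0.0], [0.357, -0.934, 0.0], [-0.0, -0.0, -1.0]]
contact_force: [1.1, -0.8, -0.1]
width: 0.0595
gripper_force: 0.0
```

Call:
{"method": "play_rows", "body": {
  "commands": [
    [0.3, 0.036, -0.03, 0, 0],
    [0.3, 0.036, -0.03, 0, 0],
    [0.3, 0.036, -0.03, 0, 0],
    [0.3, 0.036, -0.03, 0, 0],
    [0.3, 0.036, -0.03, 0, 0],
    [0.3, 0.036, -0.03, 0, 0],
    [0.3, 0.03, -0.025, 0, 0],
    [0.3, 0, 0, 0, 0]
  ]
}}

```text
time: 1.7
ee_pos: [0.5645, 0.0293, 0.2309]
eef_rot: [[0.931, 0.364, 0.001], [0.364, -0.931, 0.004], [0.002, -0.004, -1.0]]
contact_force: [0.2, 0.3, 0.2]
width: 0.06
gripper_force: 0.0
```

Call:
{"method": "play_rows", "body": {
  "commands": [
    [0.3, 0, 0, 0, -0.15],
    [0.3, 0, 0, 0, -0.15],
    [0.3, 0, 0, 0, -0.15],
    [0.3, 0, 0, 0, -0.15],
    [0.3, 0, 0, 0, -0.15],
    [0.3, 0, 0, 0, 0],
    [0.3, 0, 0, 0, 0]
  ]
}}

```text
time: 2.4
ee_pos: [0.5628, 0.0217, 0.231]
eef_rot: [[0.445, 0.896, -0.001], [0.896, -0.445, -0.0], [-0.0, -0.001, -1.0]]
contact_force: [0.2, 0.2, -0.6]
width: 0.0597
gripper_force: 0.0
```

Call:
{"method": "play_rows", "body": {
  "commands": [
    [0.3, 0.029, 0.003, 0.02, 0],
    [0.3, 0.029, 0.004, 0.03, 0],
    [0.3, 0, 0, 0.03, 0],
    [0.3, 0, 0, 0, 0],
    [0.3, 0, 0, 0, 0]
  ]
}}

```text
time: 2.9
ee_pos: [0.5946, 0.0708, 0.1514]
eef_rot: [[0.442, 0.897, -0.001], [0.897, -0.442, -0.001], [-0.001, -0.001, -1.0]]
contact_force: [-0.9, -0.5, 0.7]
width: 0.0593
gripper_force: 0.0
```

```bash
python3 - <<'E'
from h import *
print(get_obs()["ee_pos"])
p,d=camera("top");cv2.imwrite("pics/a.png",cv2.resize(p[150:270,190:350],None,fx=4,fy=4)[:,:,::-1])
p,d=camera("side");cv2.imwrite("pics/b.png",cv2.resize(p[140:290,200:360],None,fx=4,fy=4)[:,:,::-1])
s=masks(p)["red"];s[:195]=0;s[270:]=0;s[:,:240]=0;s[:,310:]=0
Q=cloud("side",d,s);print(len(Q),Q.mean(0),Q.min(0),Q.max(0))
E
```

```text
[0.59461061 0.07078052 0.15144737]
197 [0.59753606 0.07904799 0.0917151 ] [0.58393018 0.05538246 0.0720562 ] [0.61069134 0.09220833 0.10403923]
```

View pics/b.png

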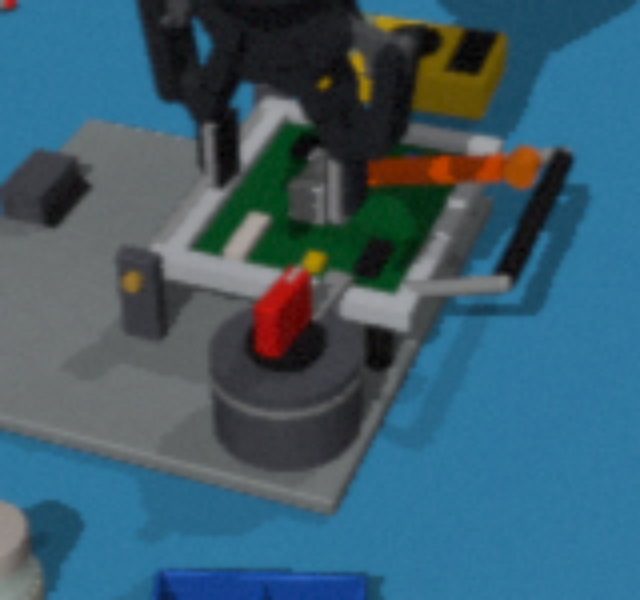

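The side view shows the fingers straddling the red bar, which is at crop (283,312), with the hand lined up above it. Next I descend, grip and turn.

Call:
{"method": "play_rows", "body": {
  "commands": [
    [0.3, 0.002, 0.001, 0.03, 0],
    [0.3, 0, 0, 0.03, 0],
    [0.3, 0, 0, 0.014, 0],
    [0.3, 0, 0, 0, 0],
    [1, 0, 0, 0, 0],
    [1, 0, 0, 0, 0],
    [1, 0, 0, 0, 0],
    [1, 0, 0, 0, 0]
  ]
}}

```text
time: 3.8
ee_pos: [0.5985, 0.0723, 0.079]
eef_rot: [[0.441, 0.897, 0.004], [0.897, -0.441, -0.0], [0.002, 0.004, -1.0]]
contact_force: [2.5, -1.5, 6.7]
width: 0.0129
gripper_force: 62.9
```

Call:
{"method": "play_rows", "body": {
  "commands": [
    [1, 0, 0, 0, 0.12],
    [1, 0, 0, 0, 0.12],
    [1, 0, 0, 0, 0.12],
    [1, 0, 0, 0, 0.12],
    [1, 0, 0, 0, 0.12],
    [1, 0, 0, 0, 0.12],
    [1, 0, 0, 0, 0.12],
    [1, 0, 0, 0, 0.12]
  ]
}}

```text
time: 4.6
ee_pos: [0.5998, 0.0707, 0.079]
eef_rot: [[0.989, 0.147, 0.006], [0.147, -0.989, -0.001], [0.006, 0.002, -1.0]]
contact_force: [6.5, -6.1, 2.6]
width: 0.0128
gripper_force: 62.5
```

Call:
{"method": "play_rows", "body": {
  "commands": [
    [1, 0, 0, 0, 0.1],
    [1, 0, 0, 0, 0.1],
    [1, 0, 0, 0, 0.03],
    [1, 0, 0, 0, 0],
    [1, 0, 0, 0, 0],
    [1, 0, 0, 0, 0]
  ]
}}

```text
time: 5.2
ee_pos: [0.5998, 0.0702, 0.079]
eef_rot: [[0.997, -0.078, 0.006], [-0.078, -0.997, -0.002], [0.007, 0.002, -1.0]]
contact_force: [5.9, -7.2, 4.4]
width: 0.0127
gripper_force: 62.6
```

Call:
{"method": "play_rows", "body": {
  "commands": [
    [0.3, 0, 0, 0, 0],
    [0.3, 0, 0, 0, 0],
    [0.3, 0, 0, 0, 0],
    [0.3, 0, 0, -0.03, 0],
    [0.4, 0, 0, -0.04, 0],
    [0.4, 0, 0, -0.03, 0],
    [0.4, -0.025, 0.03, 0, 0],
    [0.4, -0.025, 0.03, 0, 0]
  ]
}}

```text
time: 6.0
ee_pos: [0.5422, 0.0175, 0.1781]
eef_rot: [[0.997, -0.072, 0.002], [-0.072, -0.997, 0.001], [0.002, -0.001, -1.0]]
contact_force: [-0.8, -1.3, -1.2]
width: 0.0511
gripper_force: 0.0
```

Call:
{"method": "play_rows", "body": {
  "commands": [
    [0.4, -0.025, 0.03, 0, 0],
    [0.4, -0.025, 0.03, 0, 0],
    [0.4, 0, 0, 0, 0.12],
    [0.4, 0, 0, 0, 0.11],
    [0.4, 0, 0, 0, 0],
    [0.4, 0, 0, 0, 0]
  ]
}}

```text
time: 6.6
ee_pos: [0.4879, -0.0389, 0.1773]
eef_rot: [[0.955, -0.297, -0.0], [-0.297, -0.955, 0.0], [-0.0, -0.0, -1.0]]
contact_force: [-0.1, -0.2, -0.5]
width: 0.0512
gripper_force: 0.0
```

```bash
python3 - <<'E'
from h import *
o=get_obs();print(o["ee_pos"],o["contact_force"])
p,d=camera("side");cv2.imwrite("pics/c.png",cv2.resize(p[120:270,200:380],None,fx=4,fy=4)[:,:,::-1])
s=masks(p)["orange"];s[:160]=0;s[210:]=0;s[:,:270]=0;s[:,345:]=0
Q=cloud("side",d,s);Q=Q[Q[:,2]>.08];mm,dd=line(Q);print(len(Q),mm,dd,mm+dd*(.4914-mm[0])/dd[0])
p,d=camera("top");cv2.imwrite("pics/d.png",cv2.resize(p[150:300,200:380],None,fx=4,fy=4)[:,:,::-1])
E
```

```text
[ 0.48787864 -0.03890807  0.17727049] [-0.05100756 -0.17901861 -0.47050222]
335 [ 0.51666098 -0.04646476  0.09591489] [ 0.91492291 -0.32187337 -0.24354384] [ 0.4914     -0.03757785  0.10263912]
```

View pics/c.png

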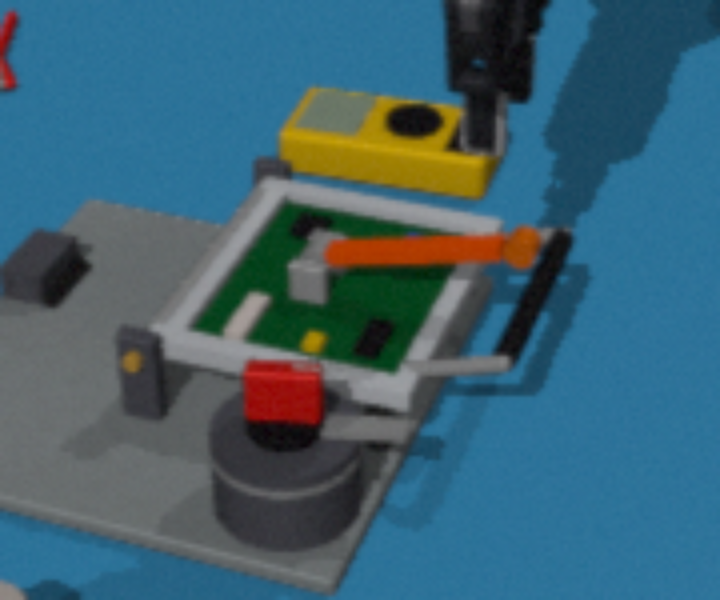

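The knob's bar is turned about 1.3 rad and the tongue points clear of the frame edge, at crop (370,428). The kickstand is still folded under the hand. Next I pinch it.

Call:
{"method": "play_rows", "body": {
  "commands": [
    [0.4, 0.004, 0.002, 0.03, 0],
    [0.4, 0, 0, 0.04, 0],
    [0.4, 0, 0, 0.026, 0],
    [0.4, 0, 0, 0, 0],
    [1, 0, 0, 0, 0],
    [1, 0, 0, 0, 0],
    [1, 0, 0, 0, 0],
    [1, 0, 0, 0, 0]
  ],
  "grip_force": 25
}}

```text
time: 7.5
ee_pos: [0.4922, -0.0424, 0.0827]
eef_rot: [[0.954, -0.301, 0.003], [-0.301, -0.954, 0.0], [0.003, -0.001, -1.0]]
contact_force: [0.9, 2.2, 5.0]
width: 0.015
gripper_force: 26.0
```

Call:
{"method": "play_rows", "body": {
  "commands": [
    [1, 0.005, 0, -0.0145, 0],
    [1, 0.007, 0, -0.0135, 0],
    [1, 0.009, 0, -0.0125, 0],
    [1, 0.011, 0, -0.011, 0],
    [1, 0.012, 0, -0.009, 0],
    [1, 0.0135, 0, -0.0075, 0],
    [1, 0.0145, 0, -0.005, 0],
    [1, 0.015, 0, -0.003, 0]
  ]
}}

```text
time: 8.3
ee_pos: [0.573, -0.0692, 0.1585]
eef_rot: [[0.954, -0.301, -0.002], [-0.301, -0.954, -0.001], [-0.002, 0.001, -1.0]]
contact_force: [-3.6, -1.2, 4.4]
width: 0.0154
gripper_force: 26.8
```

Call:
{"method": "play_rows", "body": {
  "commands": [
    [1, 0.0155, 0, -0.0007, 0],
    [1, 0.0155, 0, 0.0016, 0],
    [1, 0.015, 0, 0.004, 0],
    [1, 0.014, 0, 0.006, 0],
    [1, 0.013, 0, 0.008, 0],
    [1, 0, 0, 0, 0],
    [1, 0, 0, 0, 0]
  ]
}}

```text
time: 9.0
ee_pos: [0.6475, -0.0939, 0.1416]
eef_rot: [[0.953, -0.303, 0.009], [-0.303, -0.953, -0.004], [0.01, 0.001, -1.0]]
contact_force: [5.2, -5.7, 10.6]
width: 0.0149
gripper_force: 24.5
```

Call:
{"method": "play_rows", "body": {
  "commands": [
    [1, 0.008, 0, 0.006, 0],
    [1, 0.006, 0, 0.006, 0],
    [0.4, 0, 0, 0, 0],
    [0.4, 0, 0, 0, 0],
    [0.4, 0, 0, 0, 0],
    [0.4, 0, 0, -0.03, 0],
    [0.4, 0, 0, -0.04, 0],
    [0.4, 0, 0, -0.04, 0]
  ]
}}

```text
time: 9.8
ee_pos: [0.6562, -0.0943, 0.2372]
eef_rot: [[0.954, -0.3, -0.002], [-0.3, -0.954, 0.001], [-0.002, 0.0, -1.0]]
contact_force: [0.1, -0.1, 0.6]
width: 0.051
gripper_force: 0.0
```

```bash
python3 - <<'E'
from h import *
o=get_obs();print(o["ee_pos"],o["contact_force"],o["joints"])
p,d=camera("side");cv2.imwrite("pics/e.png",cv2.resize(p[120:270,200:380],None,fx=4,fy=4)[:,:,::-1])
hb=(p.max(2)<50);hb[:165]=0;hb[220:]=0;hb[:,315:318]=0;hb[:,:318]=0;hb[:,350:]=0
H=cloud("side",d,hb);H=H[(H[:,2]>.06)&(H[:,2]<.09)];print(len(H),line(H),H.min(0),H.max(0))
E
```

```text
[ 0.65621135 -0.09429491  0.23721431] [ 0.13478034 -0.0548486   0.63528179] [ 0.1898473   0.56146488 -0.14832543  1.37747287  0.08369489  1.21087779
 -1.84096653]
173 (array([ 0.46245648, -0.02637003,  0.07991233]), array([0.32042588, 0.94727192, 0.00177937])) [ 0.43922846 -0.08585461  0.07278097] [0.4854315  0.02875067 0.0839511 ]
```

View pics/e.png

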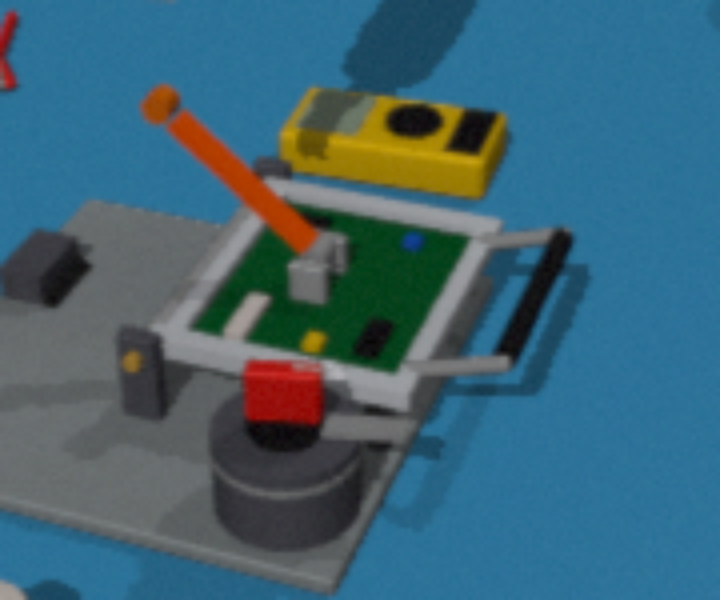

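The kickstand is down at its stop, with its foot at crop (160,105), and the frame is still flat. The handle middle measures (0.462, -0.033), which agrees with the model. I'll move over it and turn 90°.

Call:
{"method": "play_rows", "body": {
  "commands": [
    [0.55, -0.04, 0, 0, 0],
    [0.55, -0.04, 0, 0, 0],
    [0.55, -0.04, 0, 0, 0],
    [0.55, -0.04, 0, 0, 0],
    [0.55, -0.043, 0, 0, 0],
    [0.55, 0, 0, 0, 0.143],
    [0.55, 0, 0, 0, 0.143],
    [0.55, 0, 0, 0, 0.143]
  ]
}}

```text
time: 10.65
ee_pos: [0.4628, -0.0335, 0.2367]
eef_rot: [[0.739, -0.674, 0.0], [-0.674, -0.739, 0.0], [0.0, -0.0, -1.0]]
contact_force: [-0.9, -0.0, -0.1]
width: 0.0384
gripper_force: 0.0
```

Call:
{"method": "play_rows", "body": {
  "commands": [
    [0.55, 0, 0, 0, 0.143],
    [0.55, 0, 0, 0, 0.143],
    [0.55, 0, 0, 0, 0.143],
    [0.55, 0, 0, 0, 0.143],
    [0.55, 0, 0, 0, 0.143],
    [0.55, 0, 0, 0, 0.143],
    [0.55, 0, 0, 0, 0.143],
    [0.55, 0, 0, 0, 0.143]
  ]
}}

```text
time: 11.45
ee_pos: [0.461, -0.0343, 0.2319]
eef_rot: [[-0.153, -0.988, -0.014], [-0.988, 0.153, 0.005], [-0.003, 0.015, -1.0]]
contact_force: [-0.5, -0.5, -0.9]
width: 0.0386
gripper_force: 0.0
```

Call:
{"method": "play_rows", "body": {
  "commands": [
    [0.55, 0, 0, 0.04, 0],
    [0.55, 0, 0, 0.04, 0],
    [0.55, 0, 0, 0, 0],
    [0.55, 0, 0, 0, 0]
  ]
}}

```text
time: 11.85
ee_pos: [0.4598, -0.0342, 0.1519]
eef_rot: [[-0.15, -0.989, -0.017], [-0.989, 0.15, 0.004], [-0.002, 0.018, -1.0]]
contact_force: [-0.4, 0.1, 0.6]
width: 0.0386
gripper_force: 0.0
```

```bash
python3 -c "
from rig import *
o=get_obs();print(o['joints'],o['joint_vel'])"
```

```text
[-0.53261449  0.46499697  0.81080022  2.02376305 -0.44594365  0.85519373
 -2.75966855] [ 0.00660869 -0.03381449  0.01761573 -0.0375271   0.00350866  0.00454037
 -0.00082327]
```

Positive tool turns run joint 7 towards its limit, so I'll turn the other way to the equivalent grasp.

Call:
{"method": "play_rows", "body": {
  "commands": [
    [0.55, 0, 0, -0.04, -0.145],
    [0.55, 0, 0, 0, -0.145],
    [0.55, 0, 0, 0, -0.145],
    [0.55, 0, 0, 0, -0.145],
    [0.55, 0, 0, 0, -0.145],
    [0.55, 0, 0, 0, -0.145],
    [0.55, 0, 0, 0, -0.145],
    [0.55, 0, 0, 0, -0.145]
  ]
}}

```text
time: 12.65
ee_pos: [0.4618, -0.0355, 0.1941]
eef_rot: [[0.849, -0.528, -0.012], [-0.528, -0.849, 0.004], [-0.012, 0.003, -1.0]]
contact_force: [-0.1, 0.2, -0.1]
width: 0.0385
gripper_force: 0.0
```

Call:
{"method": "play_rows", "body": {
  "commands": [
    [0.55, 0, 0, 0, -0.145],
    [0.55, 0, 0, 0, -0.145],
    [0.55, 0, 0, 0, -0.145],
    [0.55, 0, 0, 0, -0.145],
    [0.55, 0, 0, 0, -0.145],
    [0.55, 0, 0, 0, -0.145],
    [0.55, 0, 0, 0, -0.145],
    [0.55, 0, 0, 0, -0.145]
  ]
}}

```text
time: 13.45
ee_pos: [0.4619, -0.0357, 0.1942]
eef_rot: [[0.824, 0.567, -0.011], [0.567, -0.824, 0.003], [-0.008, -0.009, -1.0]]
contact_force: [-0.3, 0.5, 0.8]
width: 0.0384
gripper_force: 0.0
```

Call:
{"method": "play_rows", "body": {
  "commands": [
    [0.55, 0, 0, 0, -0.145],
    [0.55, 0, 0, 0, -0.145],
    [0.55, 0, 0, 0, -0.145],
    [0.55, 0, 0, 0, -0.145],
    [0.55, 0, 0, 0, 0],
    [0.55, 0, 0, 0, 0]
  ]
}}

```text
time: 14.05
ee_pos: [0.4615, -0.0353, 0.1932]
eef_rot: [[0.387, 0.922, -0.013], [0.922, -0.387, 0.004], [-0.002, -0.013, -1.0]]
contact_force: [-0.2, -0.4, 0.8]
width: 0.0388
gripper_force: 0.0
```

```bash
python3 -c "
from rig import *
o=get_obs();print(o['joints'],o['ee_pos'])"
```

```text
[-0.0453742   0.30444513  0.09451912  1.95906151 -0.0403367   0.89269633
 -0.32686784] [ 0.46152873 -0.03530714  0.19315054]
```

Call:
{"method": "play_rows", "body": {
  "commands": [
    [0.55, 0.003, 0, 0.03, -0.086],
    [0.55, 0, 0, 0.04, 0],
    [0.55, 0, 0, 0.035, 0],
    [0.55, 0, 0, 0.02, 0],
    [0.55, 0, 0, 0.012, 0],
    [0.55, 0, 0, 0, 0],
    [0.55, 0, 0, 0, 0]
  ]
}}

```text
time: 14.75
ee_pos: [0.4604, -0.0313, 0.0551]
eef_rot: [[0.303, 0.953, -0.015], [0.953, -0.303, 0.004], [-0.001, -0.016, -1.0]]
contact_force: [1.0, 0.5, 0.8]
width: 0.0383
gripper_force: 0.0
```

Call:
{"method": "play_rows", "body": {
  "commands": [
    [1, 0, 0, 0, 0],
    [1, 0, 0, 0, 0],
    [1, 0, 0, 0, 0],
    [1, 0, 0, 0, 0],
    [1, 0, 0, 0, 0]
  ],
  "grip_force": 60
}}

```text
time: 15.25
ee_pos: [0.4629, -0.0319, 0.056]
eef_rot: [[0.303, 0.953, -0.009], [0.953, -0.303, 0.003], [0.001, -0.01, -1.0]]
contact_force: [4.8, -1.6, 1.8]
width: 0.0122
gripper_force: 58.4
```

Call:
{"method": "play_rows", "body": {
  "commands": [
    [1, 0, 0.003, -0.02, 0],
    [1, 0, 0.005, -0.0195, 0],
    [1, 0, 0.007, -0.019, 0],
    [1, 0, 0.0085, -0.018, 0],
    [1, 0, 0.0105, -0.017, 0],
    [1, 0, 0.012, -0.016, 0],
    [1, 0, 0.0135, -0.0145, 0],
    [1, 0, 0.015, -0.0135, 0]
  ]
}}

```text
time: 16.05
ee_pos: [0.5319, -0.0549, 0.1918]
eef_rot: [[0.303, 0.953, -0.018], [0.953, -0.302, 0.004], [-0.002, -0.018, -1.0]]
contact_force: [-0.1, -2.6, -6.5]
width: 0.0118
gripper_force: 59.2
```

Call:
{"method": "play_rows", "body": {
  "commands": [
    [1, 0, 0.0165, -0.0115, 0],
    [1, 0, 0.0175, -0.01, 0],
    [1, 0, 0.0185, -0.008, 0],
    [1, 0, 0.019, -0.0065, 0],
    [1, 0, 0.0195, -0.0045, 0],
    [1, 0, 0.02, -0.0025, 0],
    [1, 0, 0.018, -0.0005, 0],
    [1, 0, 0.008, 0, 0]
  ]
}}

```text
time: 16.85
ee_pos: [0.6665, -0.0999, 0.2364]
eef_rot: [[0.305, 0.952, -0.009], [0.952, -0.305, -0.001], [-0.004, -0.008, -1.0]]
contact_force: [-2.3, -6.4, 14.4]
width: 0.012
gripper_force: 61.2
```

Call:
{"method": "play_rows", "body": {
  "commands": [
    [1, 0, 0.006, 0, 0],
    [1, 0, 0, 0, 0],
    [1, 0, 0, 0, 0],
    [1, 0, 0, 0, 0]
  ]
}}

```text
time: 17.25
ee_pos: [0.6708, -0.1014, 0.236]
eef_rot: [[0.305, 0.952, -0.01], [0.952, -0.305, -0.001], [-0.004, -0.009, -1.0]]
contact_force: [-1.8, -6.4, 14.9]
width: 0.0119
gripper_force: 61.1
```

```bash
python3 - <<'E'
from h import *
o=get_obs();print(o["ee_pos"],o["contact_force"],o["joint_vel"],o["gripper_force"])
p,d=camera("side");cv2.imwrite("pics/f.png",cv2.resize(p[80:280,180:400],None,fx=3,fy=3)[:,:,::-1])
s=(p[...,1]>p[...,0]*1.4)&(p[...,1]>p[...,2]*1.4);s[:90]=0;s[270:]=0;s[:,:190]=0;s[:,380:]=0
Q=cloud("side",d,s);print(len(Q));m=Q.mean(0);n=np.linalg.svd(Q-m,full_matrices=0)[2][2];print("board normal",n)
E
```

```text
[ 0.67084798 -0.10137814  0.23604353] [-1.84188207 -6.41494291 14.87866773] [-0.00041474 -0.00368809 -0.00081796  0.00266984 -0.001453   -0.00012961
  0.00031939] 61.063538789749146
689
board normal [ 0.95334387 -0.30181481 -0.00657973]
```

View pics/f.png

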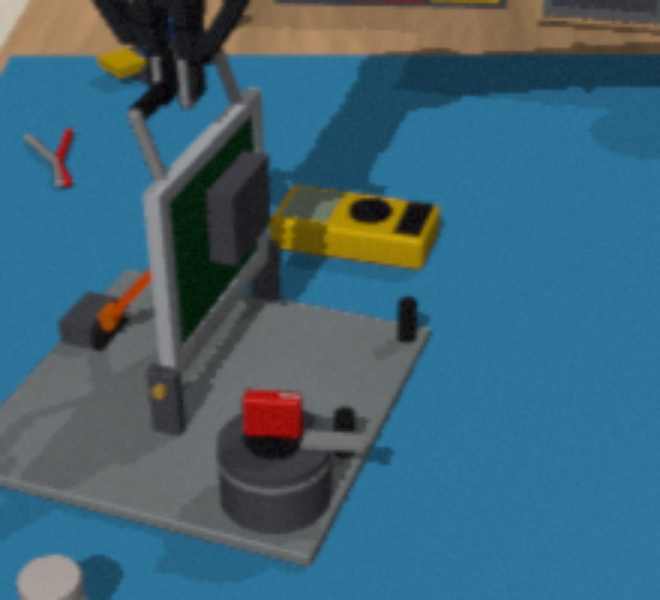

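The frame is upright: the board normal is within 0.4° of horizontal. The handle is pinched at crop (175,90), the kickstand foot is at the rest (105,318), and the knob is still turned. I'm handing in.

```bash
python3 -c "
from rig import *
print(hand_in())"
```

```text
the job is handed in; nothing more can be done
None
```

The job is handed in: the knob is clicked past its detent, the kickstand is down at its stop, and the frame is held upright by its handle; no verdict came back from the hand-in.

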